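# Line up mini loaf cakes on a warming tray and lock its dial

### The job

Set the three mini loaf cakes in a neat row on the warming tray, each upright inside one of the three white outlines with its long side along the outline, putting each down without dropping it. Then turn the tray's black dial clockwise until its white pointer is at the green mark, and with it there pull the dial straight out until it stops, so that it is locked. Leave the mug, the blue-lidded tub and the glass shaker where they stand.

Things in the scene. Friction and masses are not known exactly. Their poses are not given: they have to be found in the camera images.
- warmer: Fixed steel warming tray, 160 mm (x) by 390 mm (y). Origin: under the middle of its flat top, at counter height; y along it, away from its control end, z up. Black glass top 55 mm high, x -80 to +80, y -163 to +163 mm. At its -y end a control panel slopes down at 35 degrees from 55 to 12 mm high, bearing the dial. Three white outlines, 116 (x) by 68 mm, on the glass, 100 mm apart in y.
- slot_right (a point): Centre of the outline at the tray's -y end, on the glass surface; axes as warmer. The outline's long side runs along x.
- slot_middle (a point): Centre of the middle outline, on the glass surface; axes as warmer.
- slot_left (a point): Centre of the outline at the tray's +y end, on the glass surface; axes as warmer.
- dial (a joint): Dial's rotation in rad: grows as it turns clockwise seen from in front of the panel; stops at 0 and 2.4; pointer at the green mark at 1.5. The mark is straight up the slope from the dial's axis. Turns stiffly (0.05 N m friction) and stays where it is left.
- dial_pull (a joint): How far the dial is pulled out along its axis, in m: 0 pushed in, 0.012 fully out (stop). It needs about 5 N and stays where it is left; the dial still turns when out.
- dial_grip (a point): Point on the dial's axis to grip at, 27 mm above the panel. Black dial: disc of 58 mm diameter, top 9 mm above the panel, with an upright bar 60 mm long, 14 mm thick, its top 38 mm above the panel. Axes turn with it: x along the bar to its white pointer end, y across its thickness, z outward along the dial's axis (35 degrees from vertical, leaning to the tray's -y).
- loaf1: One of three identical mini loaf cakes, each in a rigid aluminium tin: 95 mm long (x), 50 mm wide (y), straight sides 36 mm high, brown cake above to 45 mm. 0.11 to 0.22 kg. Origin: centre of its underside. Any cake may go on any outline, either way round.
- loaf2: One of three identical mini loaf cakes, each in a rigid aluminium tin: 95 mm long (x), 50 mm wide (y), straight sides 36 mm high, brown cake above to 45 mm. 0.11 to 0.22 kg. Origin: centre of its underside. Any cake may go on any outline, either way round.
- loaf3: One of three identical mini loaf cakes, each in a rigid aluminium tin: 95 mm long (x), 50 mm wide (y), straight sides 36 mm high, brown cake above to 45 mm. 0.11 to 0.22 kg. Origin: centre of its underside. Any cake may go on any outline, either way round.
- mug: Bystander: white mug, rim radius 40 mm, 90 mm high, handle at its +y. Origin: centre of its underside.
- tub: Bystander: white tub with blue lid, 106 mm across, 55 mm high. Origin: centre of its underside.
- shaker: Bystander: small glass shaker with steel cap, 42 mm across, 95 mm high. Origin: centre of its underside.
Mind the look-alikes: they are no part of the job. Leave any orange or yellow look-alike of the loaf1 alone.

How it is judged:
On the way, in this order (a step that is already met when the one before it is completed fails the run):
1. the three cakes stand in the three outlines, released (((distance between loaf1 and slot_right below 0.014 m and angle between the x axis of loaf1 and the x axis of warmer, either way round below 0.18 rad and angle between loaf1's own z axis and vertical below 0.1 rad and z of loaf1 in the frame of warmer between 0.052 and 0.059 m) or (distance between loaf2 and slot_right below 0.014 m and angle between the x axis of loaf2 and the x axis of warmer, either way round below 0.18 rad and angle between loaf2's own z axis and vertical below 0.1 rad and z of loaf2 in the frame of warmer between 0.052 and 0.059 m) or (distance between loaf3 and slot_right below 0.014 m and angle between the x axis of loaf3 and the x axis of warmer, either way round below 0.18 rad and angle between loaf3's own z axis and vertical below 0.1 rad and z of loaf3 in the frame of warmer between 0.052 and 0.059 m)) and ((distance between loaf1 and slot_middle below 0.014 m and angle between the x axis of loaf1 and the x axis of warmer, either way round below 0.18 rad and angle between loaf1's own z axis and vertical below 0.1 rad and z of loaf1 in the frame of warmer between 0.052 and 0.059 m) or (distance between loaf2 and slot_middle below 0.014 m and angle between the x axis of loaf2 and the x axis of warmer, either way round below 0.18 rad and angle between loaf2's own z axis and vertical below 0.1 rad and z of loaf2 in the frame of warmer between 0.052 and 0.059 m) or (distance between loaf3 and slot_middle below 0.014 m and angle between the x axis of loaf3 and the x axis of warmer, either way round below 0.18 rad and angle between loaf3's own z axis and vertical below 0.1 rad and z of loaf3 in the frame of warmer between 0.052 and 0.059 m)) and ((distance between loaf1 and slot_left below 0.014 m and angle between the x axis of loaf1 and the x axis of warmer, either way round below 0.18 rad and angle between loaf1's own z axis and vertical below 0.1 rad and z of loaf1 in the frame of warmer between 0.052 and 0.059 m) or (distance between loaf2 and slot_left below 0.014 m and angle between the x axis of loaf2 and the x axis of warmer, either way round below 0.18 rad and angle between loaf2's own z axis and vertical below 0.1 rad and z of loaf2 in the frame of warmer between 0.052 and 0.059 m) or (distance between loaf3 and slot_left below 0.014 m and angle between the x axis of loaf3 and the x axis of warmer, either way round below 0.18 rad and angle between loaf3's own z axis and vertical below 0.1 rad and z of loaf3 in the frame of warmer between 0.052 and 0.059 m)) and contact force between the fingers and loaf1 below 0.1 N and contact force between the fingers and loaf2 below 0.1 N and contact force between the fingers and loaf3 below 0.1 N and linear speed of each of loaf1, loaf2, loaf3 below 0.02 m/s), for 0.2 s.
2. the dial, still pushed in, is turned to the green mark (value of joint dial between 1.38 and 1.62 rad and value of joint dial_pull below 0.004 m), for 0.1 s.
3. the dial is pulled fully out at the mark (value of joint dial between 1.38 and 1.62 rad and value of joint dial_pull above 0.009 m), for 0.2 s.
At the end, for the whole second after the job is handed in: Each outline holds one cake, upright (within 0.1 rad), standing on the glass, released and at rest, its centre within 14 mm of the outline's centre and its long side within 0.18 rad of the outline's; the dial reads 1.5 +/- 0.12 rad and is pulled out more than 9 mm (all of step 1 and all of step 3); the robot touches nothing.
It fails at once if the mug is moved more than 25 mm or tipped (distance of mug from where it was at the start of the episode above 0.025 m or angle between mug's own z axis and vertical above 0.3 rad).
It fails at once if the tub is moved more than 25 mm or tipped (distance of tub from where it was at the start of the episode above 0.025 m or angle between tub's own z axis and vertical above 0.3 rad).
It fails at once if the shaker is moved more than 25 mm or tipped (distance of shaker from where it was at the start of the episode above 0.025 m or angle between shaker's own z axis and vertical above 0.3 rad).
It fails at once if a cake is dropped (let go more than 25 mm above the tray's top) ((height (world z) of loaf1 above 0.08 m and contact force between the fingers and loaf1 below 0.05 N) or (height (world z) of loaf2 above 0.08 m and contact force between the fingers and loaf2 below 0.05 N) or (height (world z) of loaf3 above 0.08 m and contact force between the fingers and loaf3 below 0.05 N)).
It also fails if it takes over 72 s, if anything falls off the work surface, if the arm or the gripper's body presses on something with over 40 N, if the wrist force passes 120 N, or if a joint passes its speed limit or range.

### The arm

A 6-joint arm with a two-finger parallel gripper is mounted at the origin on the work surface. World frame = base frame: x ahead of the robot, y to its left, z up, the work surface at z = 0. Lengths are in m, angles in rad, forces in N, time in s.
With the tool pointing down it reaches from about 0.225 to 0.725 m from the base axis. Payload 3.1 kg.
Tool frame: the origin (TCP) lies on the centre line of the jaws, within the pads' length; the fingertips stand 19 mm ahead of it and the grasp point (between the pads) is the TCP; z points along the fingers, y is the line along which they close (so a half turn about z gives the same grasp; the last joint's range is limited). The gripper opens to 85 mm and grips with 20 to 120 N. Pads are 22 mm wide; open, the fingers measure 114 mm over their backs; the gripper's body (76 mm by 85 mm) begins 54 mm behind the grasp point. The pads swing forward as they close: fully open they stand 13 mm farther back than shut.
Start: joints at [1.016, 0.048, 0.099, 1.622, 0, 1.443], TCP at [0.217, 0.478, 0.25] pointing down, gripper open.
Joint ranges: [-2.91, 2.91], [-0.99, 1.94], [-1.21, 1.42], [-2.12, 2.29], [-1.49, 1.47], [-3.14, 3.14]. Speed limits (rad/s): [2.79, 2.79, 3.14, 3.14, 3.14, 3.14].

### API

Orientations are given as a unit quaternion [w, x, y, z].
In Python, from workcell import r, imaging gives the robot as it stands.
- The arm moves only by the tool jog_arm, never from a script. Its arguments are lists of equal length, an entry for each row: "linear": the shift along the tool's x, y, z in normalised numbers (1 is 0.8 m), a list of three; "twist": the turn about the tool's z in shares of 2 pi rad (1.0 is 2 pi rad); "fingers": the finger opening in m, from 0 to 0.0854. In form: {"linear": [[tx, ty, tz], ...], "twist": [twist, ...], "fingers": [fingers, ...]}. A call has 1 to 8 rows; each row is the pose to reach, as a shift and turn from the pose commanded when the call began, along the tool's axes at that moment; what a row does not reach only later rows make up. A row lasts 1/12 s, in which the tool goes at most 41.7 mm and 7.16 degrees, less where a joint would pass 70% of its speed; a pose out of reach is approached as far as the arm can. A call with a gripper value outside its range is refused whole. The fingers move at their own pace and stop on an object; the grip force is fixed at half the most. Time passes only in rows, so rows that repeat a pose let the fingers close. It gives the time, the measured TCP pose, the force, the opening and the grip force at its end, in the units of the state.
- r.observe(): the state, without advancing time (a new reading comes with each control period).
- imaging.read_camera(name): name is "scene" or "top" or "wrist"; returns the picture (480x640x3 uint8, red, green, blue); there is no depth.
- imaging.camera_model(name): a dict with "camera_matrix" (3x3 intrinsics, pixels), "k1" (the pictures are not rectified: a ray, as slopes to the right and down, at radius r is drawn at 1 + k1 r^2 times it, then the intrinsics apply), "origin" and "attitude" of the camera in the world. Camera axes: x right, y up, looking along -z (the intrinsics and any distortion apply to the point x, -y, -z); pixel columns grow to the right and rows downward; lengths in m; the calibration is good to about 2 mm. A picture is of the moment at which its call begins: read the wrist's pose just before it. camera_model takes no time and is no camera call; for the wrist camera it gives the pose at the moment of the call.
- r.hand_in(): hands the job in; it is judged then, once.
The state is a dict: "t": time; "q": joint angles; "joint_vel": joint speeds; "joint_torque": joint torques, N m; "ee_pos": TCP position; "eef_rot": TCP orientation; "contact_force": force on the tool from outside, world axes, zero at the start; "wrist_torque": the same for the moment, N m; "grip_width": finger opening in m; "gripper_force": force on a finger pad.
Only numpy, scipy, OpenCV 4.12 (cv2) and the standard library are available. Lean on these libraries where they do the work, as an engineer would, in place of code of your own. Each camera call takes 0.05 s, during which the arm holds its last target. There are 200 camera calls.

## Working session

There is one attempt and no reset: what is moved stays moved. The work goes in short steps, Python scripts to look and compute and a tool call to move; the robot and the scene stay as the last step left them, time stands still between calls to the robot, and variables do not carry over. Pictures are saved under pics/ and viewed, at most 10 in all, crops included, and the job is handed in when it is done.

Besides the shell and the picture viewer there is one more tool, called after "Request:" as name(argument=value, ...), one argument or row to a line, values as JSON. jog_arm: Moves the arm, as the interface text tells. Its arguments: {"type":"object","properties":{"linear":{"type":"array"},"twist":{"type":"array"},"fingers":{"type":"array"}},"required":["linear","twist","fingers"]}

```bash
mkdir -p pics; ls; python3 - <<'E'
from workcell import r, imaging
import cv2
s=r.observe();print({k:s[k] for k in('t','ee_pos','eef_rot','grip_width','contact_force')})
for n in('top','scene'):
    im=imaging.read_camera(n);cv2.imwrite(f'pics/{n}0.png',im[:,:,::-1]);print(n,imaging.camera_model(n))
E
```

```text
pics
{'t': 0.0, 'ee_pos': array([0.2170316 , 0.47741921, 0.249102  ]), 'eef_rot': array([-3.98940480e-04,  2.11776953e-01,  9.77317309e-01, -1.11377646e-03]), 'grip_width': 0.08508838298464984, 'contact_force': array([0.79054422, 0.10448803, 0.49137384])}
top {'camera_matrix': array([[459.7401016 ,   0.        , 308.41278331],
       [  0.        , 459.7401016 , 245.43015419],
       [  0.        ,   0.        ,   1.        ]]), 'k1': 0.02445174927327912, 'origin': array([ 0.3407998 , -0.03982286,  0.9438593 ]), 'attitude': array([-0.6948424 , -0.07505905,  0.06176428,  0.71256253])}
scene {'camera_matrix': array([[471.49324252,   0.        , 318.33781293],
       [  0.        , 471.49324252, 235.20812968],
       [  0.        ,   0.        ,   1.        ]]), 'k1': -0.08919559941005317, 'origin': array([ 1.29485105, -0.2891888 ,  0.67576664]), 'attitude': array([0.72123878, 0.35973962, 0.27295332, 0.52526043])}
```

View pics/top0.png

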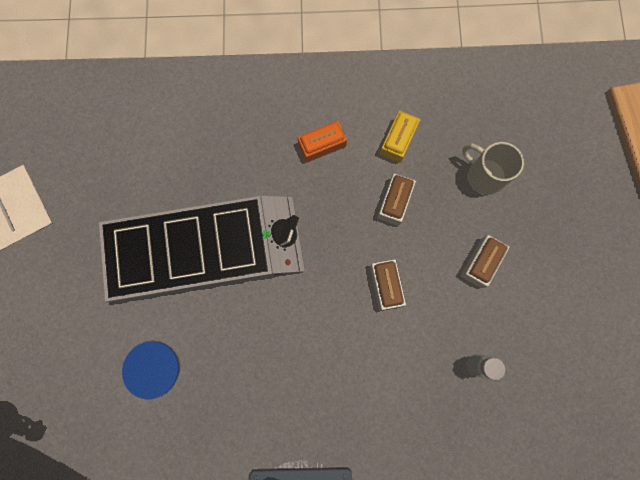

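View pics/scene0.png

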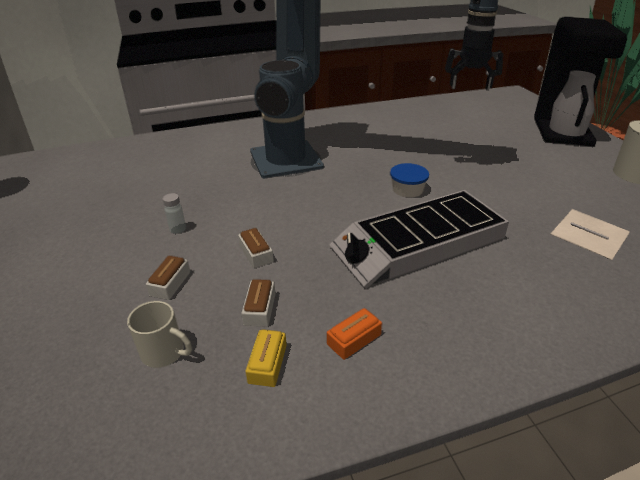

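The top view shows brown loaves at (397,199), (389,285) and (487,261). The yellow (401,135) and orange (322,140) blocks are look-alikes, to be left alone. The mug is at (497,168), the tub at (151,370) and the shaker at (492,369). The tray outlines are at (133,256), (184,247) and (235,239), and the dial is near (285,233). The scene view agrees. The three brown cakes in pale tins fit the description. I'll confirm that with a crop and measure.

```bash
cat > h.py <<'E'
import numpy as np, cv2
from workcell import r, imaging
from scipy.spatial.transform import Rotation as R
def rot(q): return R.from_quat([q[1],q[2],q[3],q[0]]).as_matrix()
def rays(m,uv):
    K=m['camera_matrix'];uv=np.asarray(uv,float).reshape(-1,2)
    d=(uv-[K[0,2],K[1,2]])/[K[0,0],K[1,1]]; s=d.copy()
    for _ in range(15): s=d/(1+m['k1']*(s**2).sum(1,keepdims=True))
    return np.c_[s[:,0],-s[:,1],-np.ones(len(s))]@rot(m['attitude']).T
def plane(m,uv,z):
    d=rays(m,uv);o=np.array(m['origin']);return o+d*((z-o[2])/d[:,2])[:,None]
def project(m,P):
    p=(np.atleast_2d(P)-m['origin'])@rot(m['attitude']);s=np.c_[p[:,0],-p[:,1]]/-p[:,2:]
    s=s*(1+m['k1']*(s**2).sum(1,keepdims=True));K=m['camera_matrix'];return s*[K[0,0],K[1,1]]+[K[0,2],K[1,2]]
def rect(P):  # centre, long, short, long-axis yaw deg (mod 180)
    c,(w,h),a=cv2.minAreaRect((P[:,:2]*1000).astype(np.float32))
    if w<h: w,h,a=h,w,a+90
    return np.round([*c,w,h,(a+90)%180-90],1)
def shift(p,yaw=None):  # tool-axes shift & twist to world p, tool-x yaw (deg, mod 180)
    s=r.observe();M=rot(s['eef_rot']);y0=np.degrees(np.arctan2(M[1,0],M[0,0]))
    tw=0 if yaw is None else (y0-yaw+90)%180-90
    print('shift',np.round(M.T@(np.array(p)-s['ee_pos']),4),'twist',round(np.radians(tw),3),'yaw0',round(y0,1),'q6',np.round(s['q'][5],2))
E
python3 - <<'E'
from h import *
im=cv2.imread('pics/top0.png');m=imaging.camera_model('top')
hsv=cv2.cvtColor(im,cv2.COLOR_BGR2HSV)
br=cv2.inRange(hsv,(3,80,50),(16,190,190))
cs,_=cv2.findContours(cv2.morphologyEx(br,cv2.MORPH_CLOSE,np.ones((5,5))),0,2)
for c in cs:
    if 200<cv2.contourArea(c)<3000:
        x,y=c.reshape(-1,2).mean(0); print('brown',round(x),round(y),rect(plane(m,c.reshape(-1,2),.043)))
g=cv2.cvtColor(im,cv2.COLOR_BGR2GRAY)
roi=np.zeros_like(g);roi[205:292,105:262]=255
w=cv2.threshold(g,110,255,0)[1]&roi
cs,hi=cv2.findContours(w,cv2.RETR_CCOMP,cv2.CHAIN_APPROX_NONE)
for c,hh in zip(cs,hi[0]):
    a=cv2.contourArea(c)
    if a>900 : print('outl',a,hh[3],rect(plane(m,c.reshape(-1,2),.055)))
gr=cv2.inRange(hsv,(45,120,80),(80,255,255));M=cv2.moments(gr,True);print('green',M['m10']/M['m00'],M['m01']/M['m00'])
A=cv2.resize(im[185:285,245:345],(400,400),interpolation=3);B=cv2.resize(im[100:320,290:530],(400,367),interpolation=3)
B=cv2.copyMakeBorder(B,0,33,0,0,0)
cv2.imwrite('pics/crop.png',np.hstack([A,B]))
E
```

```text
brown 389 284 [ 437.5 -179.9   85.7   40.7    9.3]
brown 488 260 [ 480.4 -377.4   85.5   40.1  -32.8]
brown 397 197 [ 614.6 -208.4   85.2   40.1  -21.7]
brown 321 140 [739.2 -58.1  98.6  61.9 -68. ]
brown 625 122 [ 734.3 -671.3  233.5   63.6   -8.4]
outl 1962.5 -1 [505.  320.6 116.9  69.3   8.1]
outl 1786.0 19 [504.8 320.9 113.3  65.1   8.1]
outl 1941.5 -1 [519.  221.5 116.9  69.4   8.2]
outl 1756.0 21 [518.9 221.6 113.5  64.7   8.2]
outl 1930.5 -1 [533.1 122.3 117.2  69.5   8.2]
outl 1748.0 27 [533.1 122.1 113.2  65.3   8.2]
green 265.3636363636364 233.57575757575756
```

View pics/crop.png

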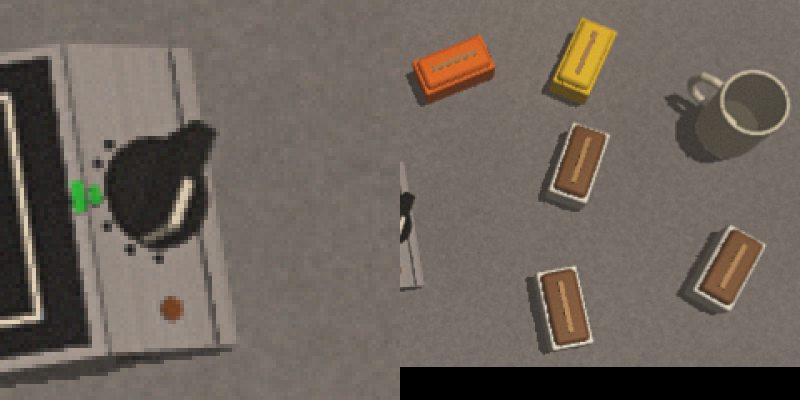

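The crop confirms the three brown cakes in silver tins. The dial's white pointer end is at the lower left of the bar, about 60° counter-clockwise of the green mark. I'll start with the loaf at (437,-180).

```bash
python3 - <<'E'
from h import *
shift((.4375,-.180,.12),9.3)
E
```

```text
shift [-0.4729 -0.5069  0.1302] twist -0.589 yaw0 155.5 q6 1.44
```

The rows are not in the units I measure in: shifts go in shares of 0.8 m and turns go in shares of 2 pi rad. I convert before sending: -0.507 m / 0.8 = -0.6338, -0.473 m / 0.8 = -0.5913, -0.589 rad / 6.2832 = -0.0937.

Request:
jog_arm(
  linear=[
    [-0.5913,-0.6338,0.1],
    [-0.5913,-0.6338,0.1],
    [-0.5913,-0.6338,0.1],
    [-0.5913,-0.6338,0.1],
    [-0.5913,-0.6338,0.1],
    [-0.5913,-0.6338,0.1],
    [-0.5913,-0.6338,0.1],
    [-0.5913,-0.6338,0.1],
  ],
  twist=[-0.0937,-0.0937,-0.0937,-0.0937,-0.0937,-0.0937,-0.0937,-0.0937],
  fingers=[0.085,0.085,0.085,0.085,0.085,0.085,0.085,0.085],
)

```text
t: 0.77
ee_pos: [0.3166, 0.1818, 0.2141]
eef_rot: [-0.0, -0.082, 0.997, -0.0]
contact_force: [1.2, 0.4, 0.9]
grip_width: 0.0849
gripper_force: 0.0
```

```bash
python3 - <<'E'
from h import *
shift((.4375,-.180,.12),9.3)
E
```

```text
shift [-0.0604 -0.3766  0.0941] twist 0.001 yaw0 -170.6 q6 0.17
```

Request:
jog_arm(
  linear=[
    [-0.075,-0.45,0.1],
    [-0.075,-0.45,0.1],
    [-0.075,-0.45,0.1],
    [-0.075,-0.45,0.1],
    [-0.075,-0.45,0.1],
    [-0.075,-0.45,0.1],
    [-0.075,-0.45,0.1],
    [-0.075,-0.45,0.1],
  ],
  twist=[0,0,0,0,0,0,0,0],
  fingers=[0.085,0.085,0.085,0.085,0.085,0.085,0.085,0.085],
)

```text
t: 1.43
ee_pos: [0.4213, -0.1269, 0.1425]
eef_rot: [-0.0, -0.081, 0.997, 0.0]
contact_force: [1.2, 0.6, -0.1]
grip_width: 0.085
gripper_force: 0.0
```

Scaled: -0.02 m / 0.8 = -0.025, 0.01 m / 0.8 = 0.0125.

Request:
jog_arm(
  linear=[
    [0,-0.025,0.0125],
    [0,-0.025,0.0125],
    [0,-0.025,0.0125],
    [0,-0.025,0.0125],
  ],
  twist=[0,0,0,0],
  fingers=[0.085,0.085,0.085,0.085],
)

```text
t: 1.77
ee_pos: [0.4242, -0.1439, 0.1331]
eef_rot: [-0.001, -0.081, 0.997, 0.001]
contact_force: [0.2, -0.2, -0.1]
grip_width: 0.0853
gripper_force: 0.0
```

```bash
python3 - <<'E'
from h import *
shift((.4375,-.180,.024),9.3)
m=imaging.camera_model('wrist');im=imaging.read_camera('wrist');cv2.imwrite('pics/w1.png',im[:,:,::-1])
hsv=cv2.cvtColor(im[:,:,::-1].copy(),cv2.COLOR_BGR2HSV)
br=cv2.inRange(hsv,(3,80,50),(16,190,190))
for c in cv2.findContours(cv2.morphologyEx(br,cv2.MORPH_CLOSE,np.ones((9,9))),0,2)[0]:
    if cv2.contourArea(c)>1500:
        x,y=c.reshape(-1,2).mean(0); print('brown',round(x),round(y),rect(plane(m,c.reshape(-1,2),.043)))
E
```

```text
shift [-0.0074 -0.0379  0.109 ] twist -0.0 yaw0 -170.7 q6 -0.64
brown 19 270 [ 476.2 -352.6   74.3   27.1   -7.3]
brown 257 262 [ 438.4 -180.7   84.7   40.3    9.4]
```

View pics/w1.png

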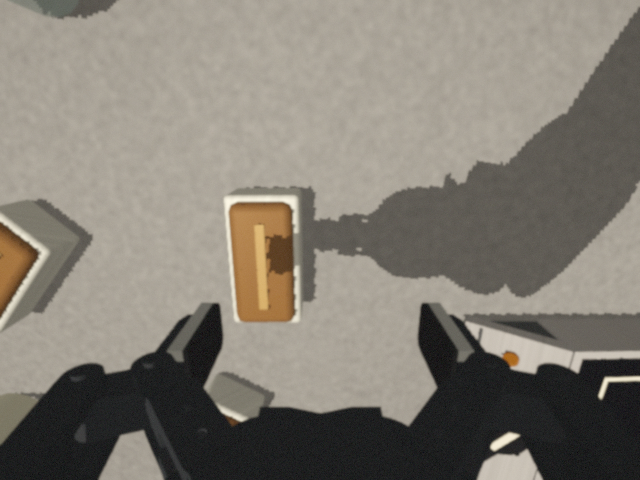

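The wrist view shows loaf A at (262,258), and it agrees with the top view to within 1 mm. I'll pick it now.

Scaled: 0.108 m / 0.8 = 0.135, 0.08 m / 0.8 = 0.1.

Request:
jog_arm(
  linear=[
    [-0.01,-0.0475,0],
    [-0.01,-0.0475,0.05],
    [-0.01,-0.0475,0.1],
    [-0.01,-0.0475,0.135],
    [-0.01,-0.0475,0.135],
    [-0.01,-0.0475,0.135],
    [-0.01,-0.0475,0.135],
  ],
  twist=[0,0,0,0,0,0,0],
  fingers=[0.085,0.085,0.085,0.085,0.085,0.085,0.02],
)

```text
t: 2.4
ee_pos: [0.4402, -0.1807, 0.0276]
eef_rot: [0.001, -0.082, 0.997, -0.001]
contact_force: [1.2, -0.4, 0.8]
grip_width: 0.075
gripper_force: 0.0
```

Request:
jog_arm(
  linear=[
    [0,0,0],
    [0,0,0],
    [0,0,0],
    [0,0,0],
    [0,0,0],
    [0,0,0],
  ],
  twist=[0,0,0,0,0,0],
  fingers=[0.02,0.02,0.02,0.02,0.02,0.02],
)

```text
t: 2.9
ee_pos: [0.4412, -0.182, 0.0286]
eef_rot: [0.003, -0.081, 0.997, -0.001]
contact_force: [-0.0, 1.4, 6.4]
grip_width: 0.0492
gripper_force: 65.4
```

```bash
python3 - <<'E'
from h import *
shift((.505,.3207,.17),8.2)
shift((.505,.3207,.08),8.2)
E
```

```text
shift [-0.1449  0.4853 -0.1423] twist 0.019 yaw0 -170.7 q6 -0.69
shift [-0.1445  0.4856 -0.0523] twist 0.019 yaw0 -170.7 q6 -0.69
```

Scaled: 0.23 m / 0.8 = 0.2875, 0.19 m / 0.8 = 0.2375, 0.019 rad / 6.2832 = 0.003.

Request:
jog_arm(
  linear=[
    [0,0,-0.0375],
    [0,0,-0.0875],
    [-0.0125,0.0375,-0.1375],
    [-0.025,0.0875,-0.175],
    [-0.0413,0.1375,-0.175],
    [-0.0563,0.1875,-0.175],
    [-0.0713,0.2375,-0.175],
    [-0.0863,0.2875,-0.175],
  ],
  twist=[0,0,0,0,0.003,0.003,0.003,0.003],
  fingers=[0.02,0.02,0.02,0.02,0.02,0.02,0.02,0.02],
)

```text
t: 3.57
ee_pos: [0.4682, 0.0432, 0.1668]
eef_rot: [0.001, -0.071, 0.997, -0.0]
contact_force: [0.7, -0.6, -2.4]
grip_width: 0.0487
gripper_force: 64.4
```

Scaled: 0.255 m / 0.8 = 0.3188, 0.235 m / 0.8 = 0.2938.

Request:
jog_arm(
  linear=[
    [-0.015,0.05,0],
    [-0.03,0.1,0],
    [-0.045,0.15,0],
    [-0.06,0.2,0],
    [-0.075,0.25,0],
    [-0.0875,0.2938,0],
    [-0.095,0.3188,0],
    [-0.095,0.3188,0],
  ],
  twist=[0,0,0,0,0,0,0,0],
  fingers=[0.02,0.02,0.02,0.02,0.02,0.02,0.02,0.02],
)

```text
t: 4.23
ee_pos: [0.5064, 0.3094, 0.1651]
eef_rot: [0.0, -0.074, 0.997, 0.001]
contact_force: [0.1, 0.1, -1.6]
grip_width: 0.0492
gripper_force: 64.3
```

```bash
python3 - <<'E'
from h import *
shift((.508,.3207,.084),8.2);print(r.observe()['joint_vel'].round(2))
E
```

```text
shift [-0.0032  0.0108  0.0811] twist 0.005 yaw0 -171.5 q6 0.29
[-0.06 -0.04 -0.05  0.04 -0.06 -0.04]
```

Scaled: 0.07 m / 0.8 = 0.0875, 0.05 m / 0.8 = 0.0625.

Request:
jog_arm(
  linear=[
    [-0.0038,0.0125,0.025],
    [-0.0038,0.0125,0.0625],
    [-0.0038,0.0125,0.0813],
    [-0.0038,0.0125,0.0875],
    [-0.0038,0.0125,0.0875],
    [-0.0038,0.0125,0.0875],
  ],
  twist=[0,0,0,0,0,0],
  fingers=[0.02,0.02,0.02,0.02,0.02,0.02],
)

```text
t: 4.73
ee_pos: [0.5084, 0.3147, 0.0961]
eef_rot: [0.0, -0.071, 0.997, 0.0]
contact_force: [-0.3, 1.1, -1.3]
grip_width: 0.0489
gripper_force: 64.3
```

```bash
python3 - <<'E'
from h import *
shift((.508,.3207,.084),8.2)
m=imaging.camera_model('wrist');im=imaging.read_camera('wrist')
hsv=cv2.cvtColor(im,cv2.COLOR_RGB2HSV)
br=cv2.inRange(hsv,(3,80,50),(16,190,190))
for c in cv2.findContours(cv2.morphologyEx(br,cv2.MORPH_CLOSE,np.ones((9,9))),0,2)[0]:
    if cv2.contourArea(c)>1500:
        print(rect(plane(m,c.reshape(-1,2),.043+.055+.01)))
E
```

```text
shift [-0.0004  0.006   0.0121] twist -0.001 yaw0 -171.8 q6 0.3
[503.3 313.5  79.8  41.1   8.1]
```

Scaled: 0.012 m / 0.8 = 0.015, 0.006 m / 0.8 = 0.0075.

Request:
jog_arm(
  linear=[
    [0,0.0075,0.005],
    [0,0.0075,0.01],
    [0,0.0075,0.0138],
    [0,0.0075,0.015],
    [0,0.0075,0.015],
  ],
  twist=[0,0,0,0,0],
  fingers=[0.02,0.02,0.02,0.02,0.02],
)

```text
t: 5.2
ee_pos: [0.5074, 0.3213, 0.0838]
eef_rot: [0.0, -0.072, 0.997, 0.0]
contact_force: [-0.3, 0.2, 0.8]
grip_width: 0.0488
gripper_force: 64.4
```

Scaled: -0.08 m / 0.8 = -0.1, -0.05 m / 0.8 = -0.0625.

Request:
jog_arm(
  linear=[
    [0,0,0],
    [0,0,0],
    [0,0,0],
    [0,0,0],
    [0,0,-0.025],
    [0,0,-0.0625],
    [0,0,-0.1],
    [0,0,-0.1],
  ],
  twist=[0,0,0,0,0,0,0,0],
  fingers=[0.06,0.085,0.085,0.085,0.085,0.085,0.085,0.085],
)

```text
t: 5.87
ee_pos: [0.5106, 0.3226, 0.1711]
eef_rot: [0.006, -0.072, 0.997, 0.002]
contact_force: [2.0, 1.1, 0.9]
grip_width: 0.0848
gripper_force: 0.0
```

```bash
python3 - <<'E'
from h import *
shift((.6146,-.2084,.13),-21.7)
E
```

```text
shift [-0.0267 -0.5406  0.0394] twist 0.522 yaw0 -171.8 q6 0.31
```

Scaled: -0.54 m / 0.8 = -0.675, 0.04 m / 0.8 = 0.05, 0.522 rad / 6.2832 = 0.0831.

Request:
jog_arm(
  linear=[
    [-0.0338,-0.675,0.05],
    [-0.0338,-0.675,0.05],
    [-0.0338,-0.675,0.05],
    [-0.0338,-0.675,0.05],
    [-0.0338,-0.675,0.05],
    [-0.0338,-0.675,0.05],
    [-0.0338,-0.675,0.05],
    [-0.0338,-0.675,0.05],
  ],
  twist=[0.0831,0.0831,0.0831,0.0831,0.0831,0.0831,0.0831,0.0831],
  fingers=[0.085,0.085,0.085,0.085,0.085,0.085,0.085,0.085],
)

```text
t: 6.53
ee_pos: [0.5712, -0.0073, 0.1388]
eef_rot: [0.0, 0.188, 0.982, 0.0]
contact_force: [0.7, 1.0, 0.5]
grip_width: 0.0849
gripper_force: 0.0
```

```bash
python3 - <<'E'
from h import *
shift((.6146,-.2084,.13),-21.7)
E
```

```text
shift [-0.1147 -0.1708  0.0089] twist -0.0 yaw0 158.3 q6 0.25
```

Scaled: -0.16 m / 0.8 = -0.2, -0.11 m / 0.8 = -0.1375.

Request:
jog_arm(
  linear=[
    [-0.1375,-0.2,0],
    [-0.1375,-0.2,0],
    [-0.1375,-0.2,0],
    [-0.1375,-0.2,0],
    [-0.1375,-0.2,0],
    [-0.1375,-0.2,0],
    [-0.1375,-0.2,0],
    [-0.1375,-0.2,0],
  ],
  twist=[0,0,0,0,0,0,0,0],
  fingers=[0.085,0.085,0.085,0.085,0.085,0.085,0.085,0.085],
)

```text
t: 7.2
ee_pos: [0.6138, -0.1941, 0.1384]
eef_rot: [-0.0, 0.188, 0.982, 0.0]
contact_force: [-0.3, -0.5, -0.5]
grip_width: 0.0852
gripper_force: 0.0
```

```bash
cat >> h.py <<'E'
def brown(z,cam='wrist'):
    m=imaging.camera_model(cam);im=imaging.read_camera(cam)
    hsv=cv2.cvtColor(im,cv2.COLOR_RGB2HSV)
    br=cv2.inRange(hsv,(3,80,50),(16,190,190))
    for c in cv2.findContours(cv2.morphologyEx(br,cv2.MORPH_CLOSE,np.ones((5,5))),0,2)[0]:
        if cv2.contourArea(c)>(1500 if cam=='wrist' else 300):
            print(rect(plane(m,c.reshape(-1,2),z)),np.round(c.reshape(-1,2).mean(0)))
    return im
E
python3 - <<'E'
from h import *
shift((.6146,-.2084,.024),-21.7)
brown(.043)
E
```

```text
shift [-0.0061 -0.0131  0.1144] twist -0.0 yaw0 158.3 q6 -0.03
[ 616.4 -208.9   84.9   40.1  -21.4] [298. 251.]
[ 491.5 -364.4   85.1   20.   -36.6] [ 18. 181.]
```

Scaled: 0.113 m / 0.8 = 0.1413, -0.013 m / 0.8 = -0.0163.

Request:
jog_arm(
  linear=[
    [-0.0075,-0.0163,0.05],
    [-0.0075,-0.0163,0.1],
    [-0.0075,-0.0163,0.1413],
    [-0.0075,-0.0163,0.1413],
    [-0.0075,-0.0163,0.1413],
    [-0.0075,-0.0163,0.1413],
    [-0.0075,-0.0163,0.1413],
    [-0.0075,-0.0163,0.1413],
  ],
  twist=[0,0,0,0,0,0,0,0],
  fingers=[0.085,0.085,0.085,0.085,0.085,0.02,0.02,0.02],
)

```text
t: 7.92
ee_pos: [0.6175, -0.2095, 0.0298]
eef_rot: [0.003, 0.188, 0.982, -0.001]
contact_force: [-0.3, 0.1, -0.1]
grip_width: 0.0511
gripper_force: 0.1
```

Request:
jog_arm(
  linear=[
    [0,0,0],
    [0,0,0],
    [0,0,0],
    [0,0,0],
  ],
  twist=[0,0,0,0],
  fingers=[0.02,0.02,0.02,0.02],
)

```text
t: 8.25
ee_pos: [0.6176, -0.2098, 0.03]
eef_rot: [0.004, 0.188, 0.982, -0.001]
contact_force: [0.5, 1.2, 6.8]
grip_width: 0.049
gripper_force: 65.5
```

```bash
python3 - <<'E'
from h import *
shift((.520,.2215,.17),8.2)
E
```

```text
shift [ 0.2491  0.3647 -0.1418] twist -0.522 yaw0 158.3 q6 -0.05
```

Scaled: 0.19 m / 0.8 = 0.2375, 0.085 m / 0.8 = 0.1063, -0.522 rad / 6.2832 = -0.0831.

Request:
jog_arm(
  linear=[
    [0,0,-0.0375],
    [0,0,-0.0875],
    [0.0213,0.0313,-0.1375],
    [0.05,0.0725,-0.175],
    [0.0775,0.1138,-0.175],
    [0.1063,0.155,-0.175],
    [0.1338,0.1963,-0.175],
    [0.1625,0.2375,-0.175],
  ],
  twist=[0,0,-0.0159,-0.0318,-0.0477,-0.0637,-0.0796,-0.0831],
  fingers=[0.02,0.02,0.02,0.02,0.02,0.02,0.02,0.02],
)

```text
t: 8.92
ee_pos: [0.5659, 0.0105, 0.1674]
eef_rot: [0.002, -0.073, 0.997, -0.0]
contact_force: [0.6, 1.1, -0.7]
grip_width: 0.0486
gripper_force: 64.5
```

```bash
python3 - <<'E'
from h import *
shift((.520,.2215,.17),8.2)
E
```

```text
shift [ 0.0147  0.2154 -0.0027] twist 0.003 yaw0 -171.6 q6 -0.25
```

Scaled: 0.2 m / 0.8 = 0.25, 0.003 m / 0.8 = 0.0038.

Request:
jog_arm(
  linear=[
    [0.0038,0.05,0],
    [0.0075,0.1,0],
    [0.0113,0.15,0],
    [0.015,0.2,0],
    [0.0175,0.2375,0.0125],
    [0.0175,0.25,0.05],
    [0.0175,0.25,0.0875],
    [0.0175,0.25,0.0875],
  ],
  twist=[0,0,0,0,0,0,0,0],
  fingers=[0.02,0.02,0.02,0.02,0.02,0.02,0.02,0.02],
)

```text
t: 9.58
ee_pos: [0.5184, 0.2049, 0.0893]
eef_rot: [-0.006, -0.073, 0.997, -0.001]
contact_force: [-2.3, -0.0, -2.8]
grip_width: 0.0488
gripper_force: 64.5
```

Request:
jog_arm(
  linear=[
    [0,0,0],
    [0,0,0],
  ],
  twist=[0,0],
  fingers=[0.02,0.02],
)

```text
t: 9.75
ee_pos: [0.5243, 0.2047, 0.0973]
eef_rot: [0.001, -0.071, 0.997, 0.0]
contact_force: [1.4, -0.4, -0.4]
grip_width: 0.0489
gripper_force: 64.5
```

```bash
python3 - <<'E'
from h import *
shift((.520,.2215,.085),8.2)
brown(.108)
E
```

```text
shift [0.0019 0.0172 0.0123] twist -0.001 yaw0 -171.8 q6 0.11
[520.5 203.8  79.7  41.    8.1] [319. 334.]
[500.8 308.   79.6  41.8   8.4] [575. 330.]
```

Scaled: 0.017 m / 0.8 = 0.0213, 0.012 m / 0.8 = 0.015.

Request:
jog_arm(
  linear=[
    [0.0038,0.0213,0],
    [0.0038,0.0213,0.0063],
    [0.0038,0.0213,0.0113],
    [0.0038,0.0213,0.015],
    [0.0038,0.0213,0.015],
    [0.0038,0.0213,0.015],
  ],
  twist=[0,0,0,0,0,0],
  fingers=[0.02,0.02,0.02,0.02,0.02,0.02],
)

```text
t: 10.3
ee_pos: [0.5193, 0.221, 0.085]
eef_rot: [0.001, -0.071, 0.997, 0.0]
contact_force: [0.4, -0.2, 3.4]
grip_width: 0.0488
gripper_force: 64.9
```

Scaled: -0.08 m / 0.8 = -0.1, -0.05 m / 0.8 = -0.0625.

Request:
jog_arm(
  linear=[
    [0,0,0],
    [0,0,0],
    [0,0,0],
    [0,0,0],
    [0,0,-0.025],
    [0,0,-0.0625],
    [0,0,-0.1],
    [0,0,-0.1],
  ],
  twist=[0,0,0,0,0,0,0,0],
  fingers=[0.06,0.085,0.085,0.085,0.085,0.085,0.085,0.085],
)

```text
t: 10.97
ee_pos: [0.5215, 0.2224, 0.1708]
eef_rot: [0.006, -0.072, 0.997, 0.001]
contact_force: [0.6, 0.4, 0.7]
grip_width: 0.085
gripper_force: 0.0
```

```bash
python3 - <<'E'
from h import *
shift((.4804,-.3774,.13),-32.8)
E
```

```text
shift [ 0.1267 -0.5878  0.0384] twist 0.716 yaw0 -171.8 q6 0.14
```

Scaled: -0.588 m / 0.8 = -0.735, 0.127 m / 0.8 = 0.1588, 0.716 rad / 6.2832 = 0.114.

Request:
jog_arm(
  linear=[
    [0.1588,-0.735,0.0438],
    [0.1588,-0.735,0.0438],
    [0.1588,-0.735,0.0438],
    [0.1588,-0.735,0.0438],
    [0.1588,-0.735,0.0438],
    [0.1588,-0.735,0.0438],
    [0.1588,-0.735,0.0438],
    [0.1588,-0.735,0.0438],
  ],
  twist=[0.114,0.114,0.114,0.114,0.114,0.114,0.114,0.114],
  fingers=[0.085,0.085,0.085,0.085,0.085,0.085,0.085,0.085],
)

```text
t: 11.63
ee_pos: [0.4944, -0.1124, 0.1441]
eef_rot: [0.0, 0.282, 0.959, 0.0]
contact_force: [1.3, 0.6, -0.7]
grip_width: 0.0852
gripper_force: 0.0
```

```bash
python3 - <<'E'
from h import *
shift((.4804,-.3774,.13),-32.8)
E
```

```text
shift [-0.1318 -0.2303  0.0141] twist -0.0 yaw0 147.2 q6 0.22
```

Request:
jog_arm(
  linear=[
    [-0.1563,-0.2725,0.0125],
    [-0.1563,-0.2725,0.0125],
    [-0.1563,-0.2725,0.0125],
    [-0.1563,-0.2725,0.0125],
    [-0.1563,-0.2725,0.0125],
    [-0.1563,-0.2725,0.0125],
    [-0.1563,-0.2725,0.0125],
    [-0.1563,-0.2725,0.0125],
  ],
  twist=[0,0,0,0,0,0,0,0],
  fingers=[0.085,0.085,0.085,0.085,0.085,0.085,0.085,0.085],
)

```text
t: 12.3
ee_pos: [0.4809, -0.3638, 0.1331]
eef_rot: [-0.001, 0.284, 0.959, 0.0]
contact_force: [-0.6, 0.1, 0.5]
grip_width: 0.0851
gripper_force: 0.0
```

```bash
python3 - <<'E'
from h import *
brown(.043)
shift((.4814,-.3774,.024),-32.8)
E
```

```text
[ 481.5 -378.2   85.4   40.2  -33. ] [301. 262.]
shift [-0.0086 -0.0129  0.1095] twist -0.002 yaw0 147.1 q6 -0.18
```

Scaled: 0.108 m / 0.8 = 0.135, 0.08 m / 0.8 = 0.1.

Request:
jog_arm(
  linear=[
    [-0.01,-0.0163,0.05],
    [-0.01,-0.0163,0.1],
    [-0.01,-0.0163,0.135],
    [-0.01,-0.0163,0.135],
    [-0.01,-0.0163,0.135],
    [-0.01,-0.0163,0.135],
    [-0.01,-0.0163,0.135],
    [-0.01,-0.0163,0.135],
  ],
  twist=[0,0,0,0,0,0,0,0],
  fingers=[0.085,0.085,0.085,0.085,0.085,0.02,0.02,0.02],
)

```text
t: 13.02
ee_pos: [0.4835, -0.3783, 0.03]
eef_rot: [0.003, 0.282, 0.959, -0.002]
contact_force: [-0.6, -1.7, 3.0]
grip_width: 0.0514
gripper_force: 1.4
```

Request:
jog_arm(
  linear=[
    [0,0,0],
    [0,0,0],
    [0,0,0],
    [0,0,0],
  ],
  twist=[0,0,0,0],
  fingers=[0.02,0.02,0.02,0.02],
)

```text
t: 13.35
ee_pos: [0.4837, -0.3786, 0.0303]
eef_rot: [0.003, 0.282, 0.959, -0.001]
contact_force: [-0.6, 0.2, 6.2]
grip_width: 0.0491
gripper_force: 65.7
```

```bash
python3 - <<'E'
from h import *
shift((.534,.1222,.17),8.2)
E
```

```text
shift [ 0.2281  0.448  -0.1417] twist -0.716 yaw0 147.2 q6 -0.2
```

Scaled: 0.203 m / 0.8 = 0.2538, 0.168 m / 0.8 = 0.21, -0.716 rad / 6.2832 = -0.114.

Request:
jog_arm(
  linear=[
    [0,0,-0.0375],
    [0,0,-0.0875],
    [0.0175,0.035,-0.1375],
    [0.04,0.0788,-0.175],
    [0.0625,0.1225,-0.175],
    [0.085,0.1663,-0.175],
    [0.1075,0.21,-0.175],
    [0.13,0.2538,-0.175],
  ],
  twist=[0,0,-0.0191,-0.0382,-0.0573,-0.0764,-0.0955,-0.114],
  fingers=[0.02,0.02,0.02,0.02,0.02,0.02,0.02,0.02],
)

```text
t: 14.02
ee_pos: [0.5039, -0.1528, 0.1676]
eef_rot: [0.001, -0.074, 0.997, -0.0]
contact_force: [1.7, 0.0, -1.7]
grip_width: 0.0491
gripper_force: 64.6
```

```bash
python3 - <<'E'
from h import *
shift((.535,.1222,.17),8.2)
E
```

```text
shift [-0.0713  0.2674 -0.0025] twist 0.005 yaw0 -171.5 q6 -0.57
```

Scaled: 0.25 m / 0.8 = 0.3125, 0.235 m / 0.8 = 0.2938.

Request:
jog_arm(
  linear=[
    [-0.0125,0.05,0],
    [-0.025,0.1,0],
    [-0.0375,0.15,0],
    [-0.05,0.2,0],
    [-0.0625,0.25,0],
    [-0.075,0.2938,0],
    [-0.0813,0.3125,0.025],
    [-0.0813,0.3125,0.0625],
  ],
  twist=[0,0,0,0,0,0,0,0],
  fingers=[0.02,0.02,0.02,0.02,0.02,0.02,0.02,0.02],
)

```text
t: 14.68
ee_pos: [0.5359, 0.1069, 0.1205]
eef_rot: [0.005, -0.074, 0.997, 0.001]
contact_force: [1.4, -0.8, -1.8]
grip_width: 0.0489
gripper_force: 64.7
```

Scaled: 0.01 m / 0.8 = 0.0125.

Request:
jog_arm(
  linear=[
    [0,0,0.0125],
    [0,0,0.0125],
    [0,0,0.0125],
  ],
  twist=[0,0,0],
  fingers=[0.02,0.02,0.02],
)

```text
t: 14.93
ee_pos: [0.5315, 0.1018, 0.1058]
eef_rot: [-0.001, -0.071, 0.997, -0.0]
contact_force: [-0.1, -0.9, -1.0]
grip_width: 0.0487
gripper_force: 64.6
```

```bash
python3 - <<'E'
from h import *
shift((.535,.1222,.0855),8.2)
brown(.118)
E
```

```text
shift [-0.0064  0.0197  0.0203] twist -0.001 yaw0 -171.8 q6 -0.08
[526.7 100.8  78.8  40.2   8.1] [320. 321.]
[509.3 199.1  73.6  38.9   8.2] [580. 317.]
```

Request:
jog_arm(
  linear=[
    [-0.0075,0.025,0],
    [-0.0075,0.025,0.01],
    [-0.0075,0.025,0.0175],
    [-0.0075,0.025,0.0225],
    [-0.0075,0.025,0.025],
    [-0.0075,0.025,0.025],
    [-0.0075,0.025,0.025],
  ],
  twist=[0,0,0,0,0,0,0],
  fingers=[0.02,0.02,0.02,0.02,0.02,0.02,0.02],
)

```text
t: 15.57
ee_pos: [0.5354, 0.1225, 0.0863]
eef_rot: [-0.0, -0.071, 0.997, -0.0]
contact_force: [0.2, 0.8, -2.0]
grip_width: 0.0485
gripper_force: 64.7
```

Scaled: 0.002 m / 0.8 = 0.0025, 0.001 m / 0.8 = 0.0013.

Request:
jog_arm(
  linear=[
    [0,0,0.0013],
    [0,0,0.0025],
    [0,0,0.0025],
    [0,0,0.0025],
  ],
  twist=[0,0,0,0],
  fingers=[0.02,0.02,0.02,0.02],
)

```text
t: 15.9
ee_pos: [0.5359, 0.1229, 0.0853]
eef_rot: [0.001, -0.071, 0.997, -0.0]
contact_force: [-2.5, -0.2, 3.0]
grip_width: 0.0485
gripper_force: 65.1
```

Scaled: -0.1 m / 0.8 = -0.125, -0.06 m / 0.8 = -0.075.

Request:
jog_arm(
  linear=[
    [0,0,0],
    [0,0,0],
    [0,0,0],
    [0,0,0],
    [0,0,-0.025],
    [0,0,-0.075],
    [0,0,-0.125],
    [0,0,-0.125],
  ],
  twist=[0,0,0,0,0,0,0,0],
  fingers=[0.06,0.085,0.085,0.085,0.085,0.085,0.085,0.085],
)

```text
t: 16.57
ee_pos: [0.5399, 0.1236, 0.1937]
eef_rot: [0.008, -0.072, 0.997, 0.0]
contact_force: [0.8, 0.3, 1.8]
grip_width: 0.085
gripper_force: 0.0
```

Scaled: -0.11 m / 0.8 = -0.1375, -0.08 m / 0.8 = -0.1.

Request:
jog_arm(
  linear=[
    [0.025,-0.05,0],
    [0.0375,-0.1,0],
    [0.0375,-0.1375,0],
    [0.0375,-0.1375,0],
    [0.0375,-0.1375,0],
    [0.0375,-0.1375,0],
  ],
  twist=[0,0,0,0,0,0],
  fingers=[0.085,0.085,0.085,0.085,0.085,0.085],
)

```text
t: 17.07
ee_pos: [0.5215, 0.01, 0.1841]
eef_rot: [-0.0, -0.071, 0.997, 0.0]
contact_force: [-0.2, -0.5, -0.6]
grip_width: 0.0851
gripper_force: 0.0
```

```bash
python3 - <<'E'
from h import *
im=brown(.098,'top')
m=imaging.camera_model('wrist');im=imaging.read_camera('wrist')
cv2.imwrite('pics/w2.png',im[:,:,::-1])
s=r.observe();print(s['ee_pos'],m['origin'])
# expected dial axis
sr=np.array([.5331,.1222]);y=np.array([-.1410,.990]);p=sr-y*(.193-.100)
print('panel mid',p,project(m,[*p,.0335]))
for hgt in(0,.027,.038): 
    P=np.r_[p-y*hgt*np.sin(np.radians(35)),.0335+hgt*np.cos(np.radians(35))];print(hgt,P.round(4),project(m,P).round())
E
```

```text
[504.  320.1  85.6  41.6   8.1] [125. 253.]
[ 710.3 -632.5  219.2   59.6   -8.5] [624. 126.]
[0.52144442 0.01084067 0.18415674] [ 0.44807228 -0.0005034   0.30799359]
panel mid [0.546213 0.03013 ] [[338.81266548 260.82313619]]
0 [0.5462 0.0301 0.0335] [[339. 261.]]
0.027 [0.5484 0.0148 0.0556] [[321. 270.]]
0.038 [0.5493 0.0086 0.0646] [[313. 275.]]
```

View pics/w2.png

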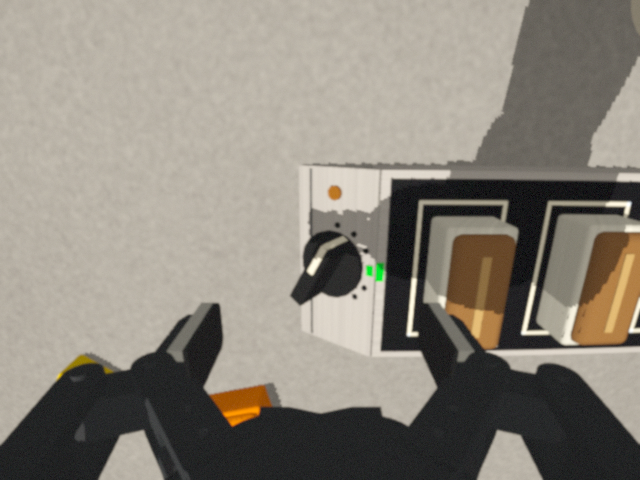

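The wrist view shows cakes in their outlines at right. The dial disc is at (332,263) and the green mark at (375,271). The bar runs from (300,297) to its white pointer end near (345,240), so it needs a clockwise turn towards the right. Next I'll measure the bar angle.

```bash
cat >> h.py <<'E'
TX=np.array([.990,.141,0]);TY=np.array([-.141,.990,0]);Z=np.array([0,0,1.])
A=np.radians(35);N=-TY*np.sin(A)+Z*np.cos(A);U=TY*np.cos(A)+Z*np.sin(A)
P0=np.array([.5462,.0301,.0335])
def dialplane(m,uv,h):  # coords (tray x, up-slope) mm about axis on plane h above panel
    d=rays(m,uv);o=np.array(m['origin']);q=P0+N*h
    X=o+d*(((q-o)@N)/(d@N))[:,None]-q
    return np.c_[X@TX,X@U]*1000
E
python3 - <<'E'
from h import *
m=imaging.camera_model('wrist')
im=cv2.imread('pics/w2.png');crop=im[215:315,280:390]
cv2.imwrite('pics/w2c.png',cv2.resize(crop,None,fx=5,fy=5,interpolation=cv2.INTER_CUBIC))
hsv=cv2.cvtColor(im,cv2.COLOR_BGR2HSV)
g=cv2.inRange(hsv,(45,120,80),(80,255,255));c=cv2.findNonZero(g).reshape(-1,2)
print('green',c.mean(0),dialplane(m,[c.mean(0)],0))
print('bar',dialplane(m,[(300,297),(345,240),(322,268)],.038))
print('disc centre',dialplane(m,[(332,263)],.009))
E
```

```text
green [376.21989529 271.02094241] [[ 1.0660899  35.76703721]]
bar [[ 22.51484683 -12.38444119]
 [-32.94124238  28.39576439]
 [ -7.62891109   9.0970565 ]]
disc centre [[-0.57502387 -0.73299138]]
```

View pics/w2c.png

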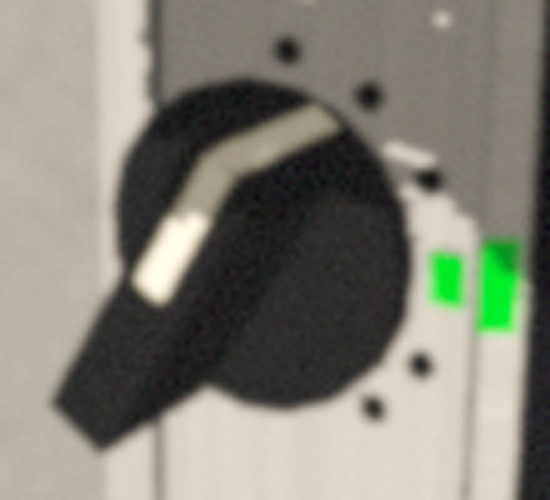

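```bash
python3 - <<'E'
from h import *
m=imaging.camera_model('wrist')
b=dialplane(m,[(324.4,249),(296,300)],.038);d=b[0]-b[1]
ang=np.degrees(np.arctan2(d[0],d[1]));print(b,np.hypot(*d),'from up-slope',ang,'dial',1.5+np.radians(ang))
for a in(ang,-20,0):
  w=np.sin(np.radians(a))*TX+np.cos(np.radians(a))*U
  print(a,'pointer dir world',w.round(3),'horizontal yaw',np.degrees(np.arctan2(w[1],w[0])).round(1))
print('grip',(P0+.027*N).round(4)); shift(P0+.027*N,98.2)
E
```

```text
[[-23.01231707  11.12937104]
 [ 26.45683859 -16.63023791]] 56.72559607737495 from up-slope -60.70104510526691 dial 0.4405669035115045
-60.70104510526691 pointer dir world [-0.92   0.274  0.281] horizontal yaw 163.4
-20 pointer dir world [-0.447  0.714  0.539] horizontal yaw 122.1
0 pointer dir world [-0.116  0.811  0.574] horizontal yaw 98.1
grip [0.5484 0.0148 0.0556]
shift [-2.720e-02 -1.000e-04  1.285e-01] twist -1.569 yaw0 -171.7 q6 -0.25
```

```bash
python3 - <<'E'
from h import *
shift((.550,.010,.10),145)
E
```

```text
shift [-0.0281 -0.005   0.0842] twist 0.755 yaw0 -171.7 q6 -0.25
```

Scaled: 0.084 m / 0.8 = 0.105, -0.005 m / 0.8 = -0.0063, 0.755 rad / 6.2832 = 0.1202.

Request:
jog_arm(
  linear=[
    [-0.035,-0.0063,0],
    [-0.035,-0.0063,0.025],
    [-0.035,-0.0063,0.0625],
    [-0.035,-0.0063,0.1],
    [-0.035,-0.0063,0.105],
    [-0.035,-0.0063,0.105],
    [-0.035,-0.0063,0.105],
    [-0.035,-0.0063,0.105],
  ],
  twist=[0.0191,0.0382,0.0573,0.0764,0.0955,0.1114,0.1202,0.1202],
  fingers=[0.047,0.047,0.047,0.047,0.047,0.047,0.047,0.047],
)

```text
t: 17.83
ee_pos: [0.5496, 0.0104, 0.0996]
eef_rot: [-0.001, 0.3, 0.954, 0.0]
contact_force: [0.5, 0.5, 0.5]
grip_width: 0.0469
gripper_force: 0.0
```

Request:
jog_arm(
  linear=[
    [0,0,0],
    [0,0,0],
  ],
  twist=[0,0],
  fingers=[0.047,0.047],
)

```text
t: 18.0
ee_pos: [0.5501, 0.0097, 0.1006]
eef_rot: [0.0, 0.3, 0.954, 0.0]
contact_force: [0.6, 0.4, -1.0]
grip_width: 0.0467
gripper_force: 0.0
```

```bash
python3 - <<'E'
from h import *
shift((.550,.010,.069),145);print(r.observe()['grip_width'])
im=imaging.read_camera('wrist');cv2.imwrite('pics/w3.png',im[:,:,::-1])
E
```

```text
shift [0.0003 0.0002 0.0316] twist 0.002 yaw0 145.1 q6 0.5
0.04668092803862321
```

View pics/w3.png

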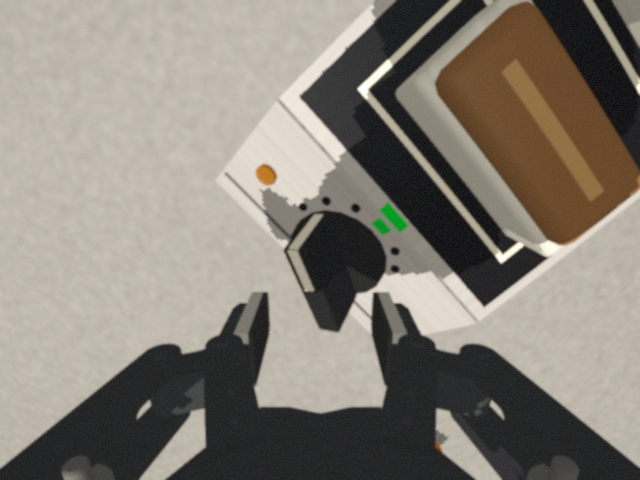

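The view shows the bar from (290,250) to (330,325), centred between the jaws, with the green mark at (390,220). I'll descend and twist.

Scaled: 0.031 m / 0.8 = 0.0388, 0.024 m / 0.8 = 0.03.

Request:
jog_arm(
  linear=[
    [0,0,0.015],
    [0,0,0.03],
    [0,0,0.0388],
    [0,0,0.0388],
    [0,0,0.0388],
  ],
  twist=[0,0,0,0,0],
  fingers=[0.047,0.047,0.047,0.047,0.047],
)

```text
t: 18.47
ee_pos: [0.5491, 0.0089, 0.0682]
eef_rot: [-0.001, 0.301, 0.954, -0.0]
contact_force: [0.2, 0.6, -0.4]
grip_width: 0.047
gripper_force: 0.0
```

No contact. I'll twist while closing gradually.

Scaled: 0.6 rad / 6.2832 = 0.0955.

Request:
jog_arm(
  linear=[
    [0,0,0],
    [0,0,0],
    [0,0,0],
    [0,0,0],
    [0,0,0],
    [0,0,0],
    [0,0,0],
    [0,0,0],
  ],
  twist=[0.0159,0.0318,0.0477,0.0637,0.0796,0.0955,0.0955,0.0955],
  fingers=[0.045,0.043,0.041,0.039,0.037,0.035,0.033,0.031],
)

```text
t: 19.13
ee_pos: [0.5491, 0.008, 0.0696]
eef_rot: [-0.0, 0.569, 0.823, -0.001]
contact_force: [-3.4, -3.3, 3.1]
grip_width: 0.0311
gripper_force: 2.3
```

Scaled: 0.215 rad / 6.2832 = 0.0342.

Request:
jog_arm(
  linear=[
    [0,0,0],
    [0,0,0],
    [0,0,0],
    [0,0,0],
    [0,0,0],
    [0,0,0],
    [0,0,0],
    [0,0,0],
  ],
  twist=[0.0159,0.0318,0.0342,0.0342,0.0342,0.0342,0.0342,0.0342],
  fingers=[0.029,0.027,0.025,0.024,0.023,0.022,0.021,0.021],
)

```text
t: 19.8
ee_pos: [0.5494, 0.0095, 0.069]
eef_rot: [-0.001, 0.654, 0.757, 0.0]
contact_force: [-4.4, 0.2, 1.9]
grip_width: 0.0214
gripper_force: 1.9
```

```bash
python3 - <<'E'
from h import *
s=r.observe();print(s['grip_width'],s['contact_force'],s['wrist_torque']); shift((.549,.010,.066),98.2)
m=imaging.camera_model('wrist');im=imaging.read_camera('wrist');cv2.imwrite('pics/w4.png',im[:,:,::-1])
E
```

```text
0.021359026111560507 [-4.40201208  0.17393483  1.9327753 ] [0.07668042 0.87134857 0.06644537]
shift [ 0.0006 -0.0004  0.003 ] twist 0.002 yaw0 98.3 q6 1.32
```

View pics/w4.png

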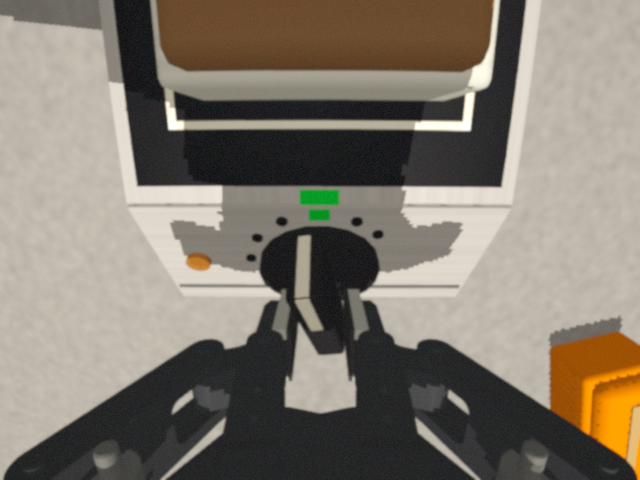

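The bar is now about 15–20° short of the green mark at (319,205). I'll lower slightly and close to square it.

Scaled: 0.004 m / 0.8 = 0.005, 0.002 m / 0.8 = 0.0025.

Request:
jog_arm(
  linear=[
    [0,0,0.0025],
    [0,0,0.005],
    [0,0,0.005],
    [0,0,0.005],
    [0,0,0.005],
    [0,0,0.005],
    [0,0,0.005],
    [0,0,0.005],
  ],
  twist=[0,0,0,0,0,0,0,0],
  fingers=[0.02,0.019,0.018,0.017,0.016,0.015,0.014,0.014],
)

```text
t: 20.52
ee_pos: [0.5492, 0.0093, 0.0653]
eef_rot: [-0.001, 0.654, 0.756, -0.0]
contact_force: [-5.5, 0.6, 3.5]
grip_width: 0.0142
gripper_force: 3.7
```

```bash
python3 - <<'E'
from h import *
s=r.observe();print(s['grip_width'],s['gripper_force'],s['contact_force'],s['wrist_torque']); M=rot(s['eef_rot'])
shift((.549,.010,.066),98.2)
print('N in tool *14mm',(M.T@N*.014).round(4))
m=imaging.camera_model('wrist');im=imaging.read_camera('wrist');cv2.imwrite('pics/w5.png',im[200:400,200:460,::-1])
E
```

```text
0.01418497068414198 3.664338430389762 [-5.46558365  0.6029621   3.45338455] [0.09733141 1.14305564 0.03034501]
shift [ 0.0007 -0.0001 -0.0007] twist 0.001 yaw0 98.3 q6 1.32
N in tool *14mm [-0.008  -0.     -0.0115]
```

View pics/w5.png

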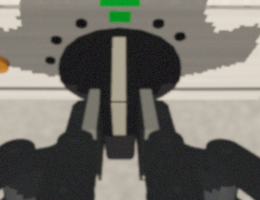

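The pointer strip at (119,80) in the crop lines up with the green mark. I'll clamp and pull along the axis.

Request:
jog_arm(
  linear=[
    [0,0,0],
    [0,0,0],
    [0,0,0],
    [0,0,0],
  ],
  twist=[0,0,0,0],
  fingers=[0.005,0.005,0.005,0.005],
)

```text
t: 20.9
ee_pos: [0.5491, 0.0093, 0.0654]
eef_rot: [-0.001, 0.654, 0.756, -0.0]
contact_force: [-7.0, 0.7, 4.6]
grip_width: 0.0123
gripper_force: 60.2
```

Scaled: -0.012 m / 0.8 = -0.015, -0.0105 m / 0.8 = -0.0131.

Request:
jog_arm(
  linear=[
    [-0.0019,0,-0.0025],
    [-0.0038,0,-0.005],
    [-0.0056,0,-0.0081],
    [-0.0075,0,-0.0106],
    [-0.0094,0,-0.0131],
    [-0.0106,0,-0.015],
    [-0.0106,0,-0.015],
    [-0.0106,0,-0.015],
  ],
  twist=[0,0,0,0,0,0,0,0],
  fingers=[0.005,0.005,0.005,0.005,0.005,0.005,0.005,0.005],
)

```text
t: 21.57
ee_pos: [0.55, 0.0023, 0.0754]
eef_rot: [-0.002, 0.654, 0.756, 0.001]
contact_force: [-2.4, 5.6, -4.7]
grip_width: 0.0126
gripper_force: 59.8
```

Request:
jog_arm(
  linear=[
    [-0.0013,0,-0.0019],
    [-0.0025,0,-0.0038],
    [-0.0025,0,-0.0038],
    [-0.0025,0,-0.0038],
  ],
  twist=[0,0,0,0],
  fingers=[0.005,0.005,0.005,0.005],
)

```text
t: 21.9
ee_pos: [0.55, 0.0022, 0.0755]
eef_rot: [-0.004, 0.654, 0.757, 0.002]
contact_force: [1.6, 9.5, -15.4]
grip_width: 0.0127
gripper_force: 59.4
```

The dial is at its stop: the force rose with no motion. I'll relax, open a little and lift away vertically.

Scaled: 0.003 m / 0.8 = 0.0038, 0.002 m / 0.8 = 0.0025.

Request:
jog_arm(
  linear=[
    [0.0025,0,0.0038],
    [0.0025,0,0.0038],
    [0.0025,0,0.0038],
    [0.0025,0,0.0038],
    [0.0025,0,0.0038],
    [0.0025,0,0.0038],
  ],
  twist=[0,0,0,0,0,0],
  fingers=[0.02,0.03,0.04,0.04,0.04,0.04],
)

```text
t: 22.4
ee_pos: [0.5522, 0.0, 0.0785]
eef_rot: [0.001, 0.655, 0.756, 0.001]
contact_force: [-0.8, -0.6, 0.0]
grip_width: 0.0403
gripper_force: 0.0
```

Scaled: -0.15 m / 0.8 = -0.1875, -0.12 m / 0.8 = -0.15.

Request:
jog_arm(
  linear=[
    [0,0,-0.025],
    [0,0,-0.0625],
    [0,0,-0.1125],
    [-0.0375,0,-0.15],
    [-0.0875,0,-0.15],
    [-0.1375,0,-0.15],
    [-0.1875,0,-0.15],
    [-0.1875,0,-0.15],
  ],
  twist=[0,0,0,0,0,0,0,0],
  fingers=[0.04,0.04,0.04,0.04,0.04,0.04,0.04,0.04],
)

```text
t: 23.07
ee_pos: [0.5735, -0.1554, 0.1977]
eef_rot: [0.003, 0.657, 0.754, -0.001]
contact_force: [0.3, 1.1, -1.1]
grip_width: 0.04
gripper_force: 0.0
```

```bash
python3 - <<'E'
from h import *
im=imaging.read_camera('top');w=imaging.read_camera('wrist')
a=cv2.resize(im[180:310,90:310],(520,307),interpolation=3)
cv2.imwrite('pics/end.png',np.vstack([a,cv2.resize(w,(520,390))[:290]])[:,:,::-1])
s=r.observe();print(s['ee_pos'],s['contact_force'],imaging.camera_model('wrist')['origin'])
m=imaging.camera_model('top')
hsv=cv2.cvtColor(im,cv2.COLOR_RGB2HSV);br=cv2.inRange(hsv,(3,70,25),(18,210,200))
for c in cv2.findContours(cv2.morphologyEx(br,cv2.MORPH_CLOSE,np.ones((5,5))),0,2)[0]:
    if cv2.contourArea(c)>300: print(rect(plane(m,c.reshape(-1,2),.098)))
E
```

```text
[ 0.57263248 -0.14987867  0.1974249 ] [-0.26231741  0.28423318 -0.49677616] [ 0.56351762 -0.07503839  0.32126513]
[507.7 326.9  95.5  54.4   8. ]
[521.1 224.5  95.3  48.1   7.7]
[532.8 127.1  86.4  50.7   8.1]
[714.8 -57.3  93.1  58.4 -68.5]
[ 710.3 -632.5  219.2   59.6   -8.5]
```

View pics/end.png

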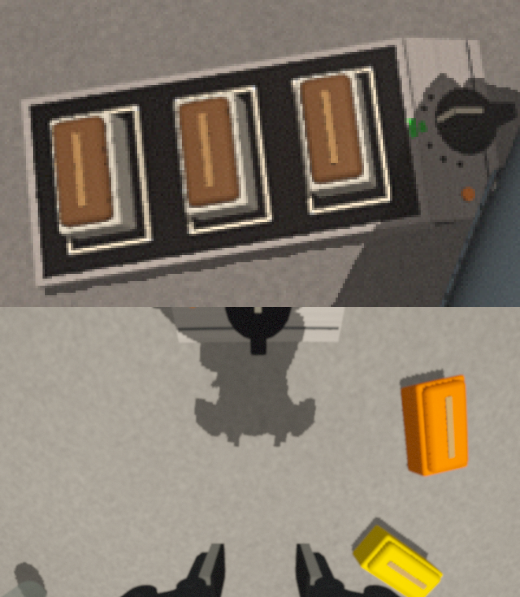

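All three cakes sit inside their outlines. In the end view the dial bar, at (258,335) in the wrist part, points at the green mark. The gripper is clear, so I'm handing in.

```bash
python3 -c "
from workcell import r
print(r.hand_in())"
```

```text
the job is handed in; nothing more can be done
None
```

I handed the job in at about 23 s of the 72 s allowed. The three cakes stand in their outlines, and the dial is at the green mark and pulled out to its stop. The hand-in returned no verdict, so this rests on my final camera views and force readings.

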